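Screw the jar stand's loose foot down to the worktop

ROBOT

A 6-joint arm with a two-finger parallel gripper is mounted at the origin on a cart in front of the work surface, level with it; the furniture and walls round the work are solid. World frame = base frame: x ahead of the robot, y to its left, z up, the work surface at z = 0. Lengths are in m, angles in degrees, forces in N, time in s.
With the tool pointing down it reaches from about 0.375 to 0.925 m from the base axis. Payload 5.7 kg.
Tool frame: the origin (TCP) lies where the fingers leave the gripper's body, on its centre line; the fingertips stand 80 mm ahead of it and the grasp point (between the pads) lies bot.grasp_offset ahead of it (bot.grasp_offset is the distance from the TCP to the grasp point, in m); z points along the fingers, y is the line along which they close (so a half turn about z gives the same grasp; the last joint's range is limited). The gripper opens to 88 mm and grips with 3 to 60 N. Pads are 20 mm wide; open, the fingers measure 115 mm over their backs; the gripper's body (75 mm by 178 mm) begins 61 mm behind the grasp point.
Start: joints at [60.384, 20.558, 86.54, -0, 72.909, -6.595], TCP at [0.235, 0.552, 0.303] pointing down, gripper open.
Joint ranges: [-170.27, 170.27], [-57.76, 135], [12.27, 136.19], [-55.21, 235.2], [11.17, 155.16], [-170.74, 170.74]. Speed limits (degrees/s): [136.94, 136.94, 180, 180, 180, 180].

INTERFACE

Orientations are given as [roll, pitch, yaw] about the fixed x, y, z axes, in that order (R = Rz(yaw) Ry(pitch) Rx(roll)).
In Python, from workcell import bot, imaging, ticket gives the robot as it stands.
- The arm moves only by the shell command python3 -m handwheel 'ROWS' [OPENING] [FORCE]. ROWS is JSON, a list of rows, each an object with "translation": the shift along the tool's x, y, z in units of 60 mm (1.0 is 60 mm), a list of three; "angular": the turn, a rotation vector about the tool's x, y, z in units of 6 degrees (1.0 is 6 degrees), a list of three. In form: [{"translation": [tx, ty, tz], "angular": [ax, ay, az]}, ...]. A call has 1 to 12 rows; each row shifts and turns the commanded pose from where the row before left it, along the tool's axes as they then stand; what a row does not reach is not made up. A row lasts 1/8 s, in which the tool goes at most 62.5 mm and 10.7 degrees, less where a joint would pass 70% of its speed; a pose out of reach is approached as far as the arm can. A call is refused whole if a number of a shift passes 1 or a number of a turn 1, either way. A call with a gripper value outside its range is refused whole. OPENING is the opening, from 0 (shut) to 1 (fully open), set as the call begins (- or left out, the last holds). The fingers move at their own pace and stop on an object; FORCE is the grip in N (left out, the last holds). Time passes only in rows, so rows that do not move let the fingers close. It gives the time, the measured TCP pose, the force, the opening and the grip force at its end, in the units of the state.
- bot.state(): the state, without advancing time (a new reading comes with each control period).
- imaging.camera(name): name is "side" or "top" or "wrist"; returns a dict with "image" (420x560x3 uint8, red, green, blue), "fx", "fy", "cx", "cy" (pixels), "rvec" (rotation vector, rad) and "tvec" (3), from world to camera coordinates, as OpenCV has them. Camera axes: x right, y down, z forward; pixel columns grow to the right and rows downward; lengths in m; the calibration is good to about 2 mm. The wrist camera is an equidistant fisheye: a pixel r from the principal point sees the ray r / f radians off the axis. A picture is of the moment at which its call begins. There is no depth.
- ticket.hand_in(): hands the job in; it is judged then, once.
The state is a dict: "time": time; "q": joint angles; "joint_vel": joint speeds; "joint_torque": joint torques, N m; "ee_pos": TCP position; "tool_rot": TCP orientation; "wrist_force": force on the tool from outside, world axes, zero at the start; "ft_torque": the same for the moment, N m; "grip_width": finger opening in m; "gripper_force": force on a finger pad.
Only numpy, scipy, OpenCV 4.12 (cv2) and the standard library are available. Lean on these libraries where they do the work, as an engineer would, in place of code of your own. Each camera call takes 0.05 s, during which the arm holds its last target. There are 200 camera calls.

TASK

The front foot of the jar stand hangs in the air, so the stand rocks. Turn the orange knob on top of its slanted spindle clockwise until the foot's rubber pad just rests on the worktop, without screwing it down hard, then let go. Leave the jars and the blue ramekin on and beside the stand where they are.

Things in the scene. Friction and masses are not known exactly. Their poses are not given: they have to be found in the camera images.
- stand: Jar stand, fixed: light wooden plate 200 x 240 x 14 mm (x, y, z), top 106 mm above the worktop, on three dark steel legs; origin on the worktop under the plate's centre, -x its front (towards the robot), z up. In place of the front right leg a steel sleeve at the plate's front edge carries a slanted spindle: orange knob at its upper end, rubber pad at its lower end under the plate.
- knob_center (a point): Middle of the orange knob: round, fluted rim, 40 mm diameter, 24 mm thick, about 140 mm above the worktop. z points up out of the knob along the spindle, 25 degrees from vertical, leaning to the stand's front; y is the stand's y (level). The frame moves along the spindle with the knob but does not turn. Fingers may reach 25 mm past this point down the spindle on any side.
- foot_knob (a joint): Knob angle in rad, grows clockwise as seen from above, facing the knob; starts at 0 to 1.39, stops at -0.3 and 5.5, stays where left (friction 0.15 N m; grip with 25 N or more). Knob, spindle and pad go down together along the spindle 20 mm a turn (3.18 mm per rad; 2.88 mm of height). Let go, turn back and regrasp as often as needed.
- foot_pad: Black rubber pad of the foot: level disc, 34 mm diameter, 11 mm thick; origin in the centre of its underside, so z is the gap to the worktop, 4 to 8 mm at the start. It does not turn. After touching, more screwing squashes it at about 13 N per rad of the knob (4.5 N per mm of height); it must end carrying 0.3 to 14 N.
- pasta_jar: Tall glass clip-top jar, 146 x 140 x 248 mm, standing on the stand's plate; origin at the centre of its underside. Leave it.
- spice_red: Spice jar with red cap, 45 mm diameter, 106 mm high, on the stand's plate at the right; origin at the centre of its underside. Leave it.
- spice_low: Spice jar with red cap, 45 mm diameter, 106 mm high, on the worktop to the right of the stand; origin at the centre of its underside. Leave it.
- ramekin_blue: Dark blue ramekin, 104 mm diameter, 48 mm high, on the worktop to the left of the stand; origin at the centre of its underside. Leave it.

How it is judged (in metres and radians):
At the end, for the whole second after the job is handed in: The foot's pad rests on the worktop, carrying more than 0.3 N and less than 14 N, its underside less than 2 mm above the worktop's level, and the knob is still (under 0.1 rad/s) (contact force between foot_pad and anything else between 0.3 and 14 N and height (world z) of foot_pad below 0.002 m and velocity of joint foot_knob between -0.1 and 0.1 rad/s); the robot touches nothing.
It fails at once if the foot is screwed down hard: the pad carries more than 22 N (contact force between foot_pad and anything else above 22 N).
It fails at once if a thing standing on or beside the stand is moved by more than 25 mm or tipped over (distance of any of pasta_jar, spice_red, spice_low, ramekin_blue from where it was at the start of the episode above 0.025 m or angle between any of pasta_jar, spice_red, spice_low, ramekin_blue's own z axis and vertical above 0.4 rad).
It also fails if it takes over 61 s, if anything falls off the work surface, if the arm or the gripper's body presses on something with over 40 N, if the wrist force passes 120 N, or if a joint passes its speed limit or range.

## Working session

There is one attempt and no reset: what is moved stays moved. The work goes in short steps, Python scripts to look and compute and a shell command to move; the robot and the scene stay as the last step left them, time stands still between calls to the robot, and variables do not carry over. Pictures are saved under pics/ and viewed, at most 10 in all, crops included, and the job is handed in when it is done.

```bash
mkdir -p pics; ls
python3 - <<'E'
from workcell import bot, imaging
import cv2,numpy as np
print(bot.state(), bot.grasp_offset)
ims=[]
for n in ("side","top"):
    c=imaging.camera(n); print(n,c["fx"],c["cx"],c["cy"],c["rvec"],c["tvec"])
    np.save(f"pics/{n}.npy",c,allow_pickle=True)
    cv2.imwrite(f"pics/{n}0.png",cv2.resize(c["image"][:,:,::-1],(800,600)))
E
```

```text
pics
{'time': 0.0, 'q': array([ 6.03852722e+01,  2.05990977e+01,  8.65972775e+01, -7.23756195e-04,
        7.29075911e+01, -6.59403720e+00]), 'joint_vel': array([-0.09257063, -0.03402012, -0.01840802,  0.02173554, -0.01842634,
        0.03179216]), 'joint_torque': array([-3.91171607e-04, -5.15391612e+01, -2.70722061e+01,  6.76907273e-02,
        3.51572048e-02, -1.17301815e-04]), 'ee_pos': array([0.23437906, 0.55175459, 0.30180873]), 'tool_rot': array([-1.79896642e+02, -1.12520031e-02,  1.56979513e+02]), 'wrist_force': array([-0.11664784, -0.64031259, -0.17188162]), 'ft_torque': array([-0.02372718, -0.00694105, -0.04254524]), 'gripper_force': 0.0, 'grip_width': 0.08804687680070741} 0.0613
side 479.48580381357016 273.58863120259804 209.34034125653235 [ 1.93031844 -1.82802211  0.5805973 ] [0.03338912 0.62174864 0.83632195]
top 473.0377895966054 281.4580889451869 201.89566759386543 [ 2.25810987 -1.63906123  0.33845546] [-0.13078644  0.63038413  0.91998628]
```

View pics/side0.png

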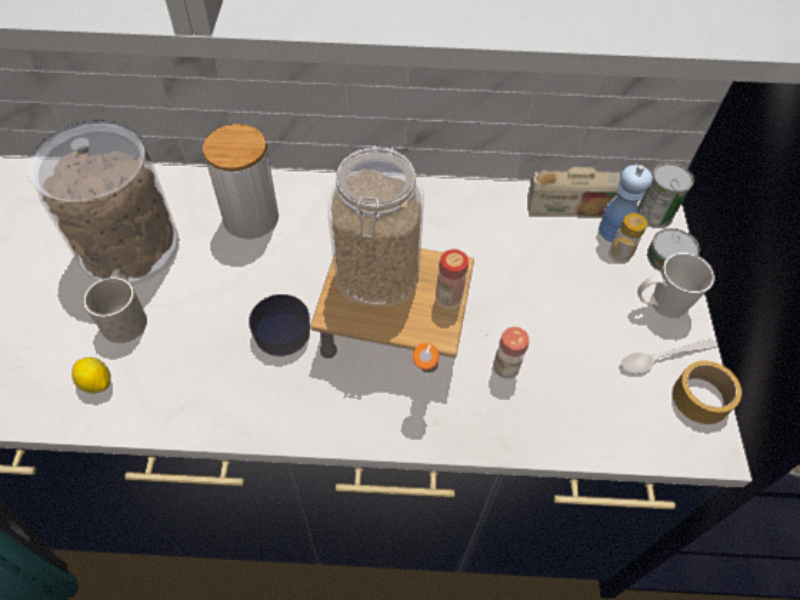

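View pics/top0.png

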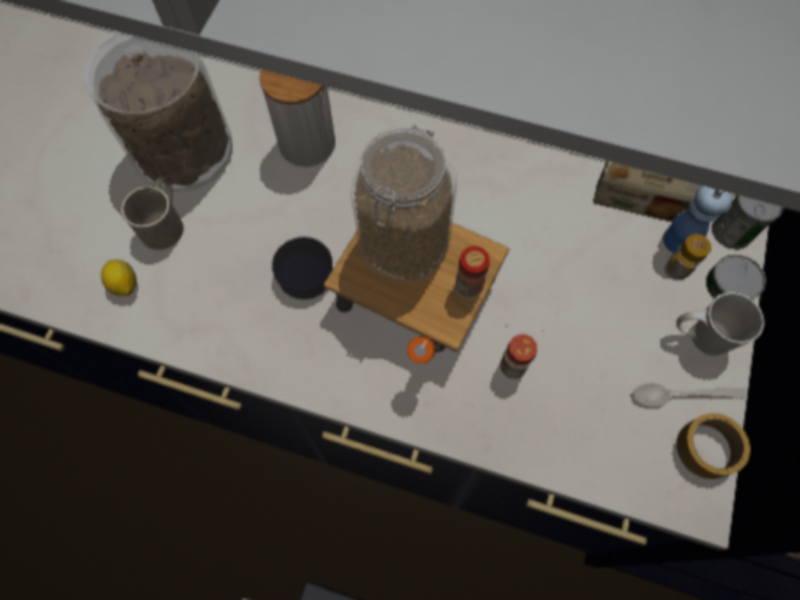

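Both views show the knob (side ~(426,356), top ~(421,349) in the 800x600 scale) and the plate's corners. I'll enlarge them side by side for precise pixel positions.

Run:
```python
import cv2,numpy as np
out=[]
for n,(x,y) in (("side",(210,165)),("top",(220,145))):
    im=np.load(f"pics/{n}.npy",allow_pickle=True).item()["image"]
    cr=cv2.resize(im[y:y+135,x:x+150,::-1],None,fx=4,fy=4,interpolation=cv2.INTER_CUBIC)[:, :600]
    out.append(cr)
    hsv=cv2.cvtColor(im,cv2.COLOR_RGB2HSV)
    m=((hsv[...,0]>=4)&(hsv[...,0]<=14)&(hsv[...,1]>200)&(hsv[...,2]>150)).astype(np.uint8)
    k,l,s,c=cv2.connectedComponentsWithStats(m)
    print(n,[(s[i].tolist(),c[i]) for i in range(1,k) if s[i][4]>40])
cv2.imwrite("pics/crop.png",cv2.resize(np.hstack(out),(1200,540))[:, :][:540])
a=np.vstack([o[:,:] for o in out]); 
cv2.imwrite("pics/cropS.png",out[0]);cv2.imwrite("pics/cropT.png",out[1])
```

```text
side [([290, 241, 17, 17, 114], array([297.14035088, 249.        ]))]
top [([286, 237, 17, 16, 118], array([293.79661017, 244.94067797]))]
```

View pics/cropS.png

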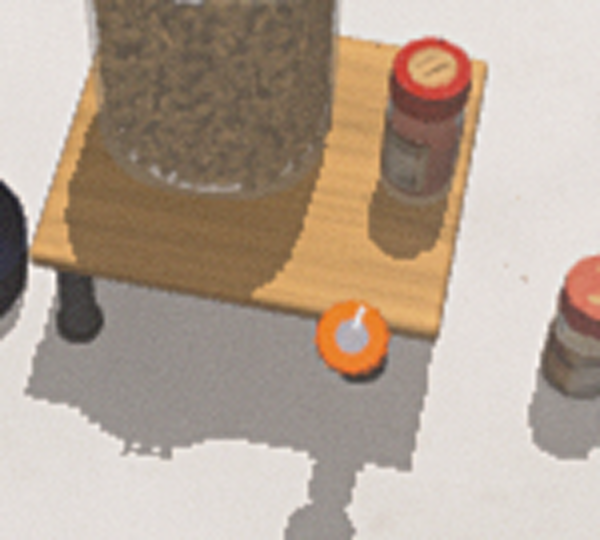

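View pics/cropT.png

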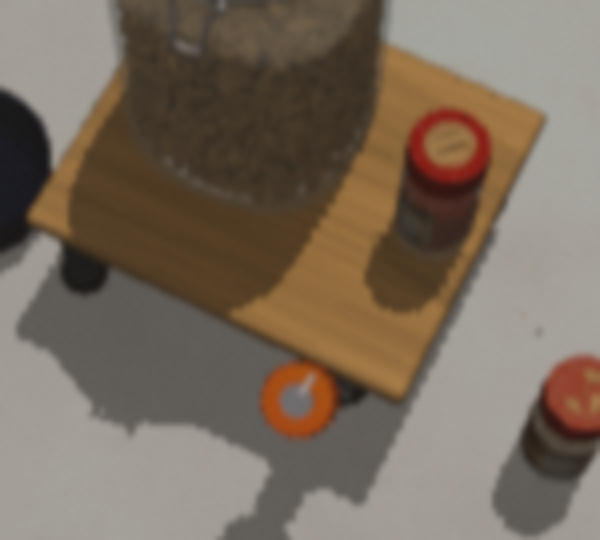

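Side crop: knob face centre (352,336), plate corners FL (35,247), FR (437,326), BR (487,64). Top crop: knob face (297,400), corners FL (32,214), FR (403,393), BR (545,118).

```bash
cat > h.py <<'E'
import cv2,numpy as np
from scipy.spatial.transform import Rotation as R
def cam(n): return np.load(f"pics/{n}.npy",allow_pickle=True).item()
def ray(c,p):
    M=R.from_rotvec(np.ravel(c["rvec"])).as_matrix(); d=M.T@np.array([(p[0]-c["cx"])/c["fx"],(p[1]-c["cy"])/c["fy"],1])
    return -M.T@np.ravel(c["tvec"]),d/np.linalg.norm(d)
def tri(cs,ps):
    A=0;b=0
    for c,p in zip(cs,ps):
        o,d=ray(c,p);P=np.eye(3)-np.outer(d,d);A=A+P;b=b+P@o
    x=np.linalg.solve(A,b); return x,[np.linalg.norm(np.cross(ray(c,p)[1],x-ray(c,p)[0])) for c,p in zip(cs,ps)]
def plane(c,p,z): o,d=ray(c,p); return o+d*(z-o[2])/d[2]
E
python3 - <<'E'
from h import *
np.set_printoptions(precision=4,suppress=True)
S,T=cam("side"),cam("top")
s=lambda u,v:((u+.5)/4-.5+210,(v+.5)/4-.5+165)
t=lambda u,v:((u+.5)/4-.5+220,(v+.5)/4-.5+145)
print("cams",ray(S,(0,0))[0],ray(T,(0,0))[0])
P={}
for n,a,b in (("knobtop",s(352,336),t(297,400)),("FL",s(35,247),t(32,214)),("FR",s(437,326),t(403,393)),("BR",s(487,64),t(545,118))):
    print(n,*tri((S,T),(a,b)), plane(S,a,.106 if n!="knobtop" else .151),plane(T,b,.106 if n!="knobtop" else .151))
    P[n]=(plane(S,a,.106)+plane(T,b,.106))/2
print("front len",np.linalg.norm(P["FL"]-P["FR"]),"side",np.linalg.norm(P["BR"]-P["FR"]))
d=P["FL"]-P["FR"];e=P["BR"]-P["FR"]
print("yaw",np.degrees(np.arctan2(-d[0],d[1])),np.degrees(np.arctan2(e[1],e[0])))
# low spice cap (side), pasta jar
print("spice_red cap",plane(S,s(431,66),.212),plane(T,t(448,145),.212),"low cap",plane(T,t(585,390),.106))
E
```

```text
cams [0.0395 0.0514 1.0406] [ 0.2431 -0.0597  1.0946]
knobtop [0.5441 0.0124 0.1593] [np.float64(0.00029523362755405776), np.float64(0.0002952336275541389)] [0.5487 0.0118 0.151 ] [0.5469 0.0133 0.151 ]
FL [0.6179 0.1922 0.1135] [np.float64(0.00016742197203638745), np.float64(0.00016742197203634132)] [0.6225 0.1932 0.106 ] [0.6209 0.1943 0.106 ]
FR [ 0.5824 -0.0375  0.1083] [np.float64(0.0001267887594115251), np.float64(0.00012678875941145618)] [ 0.5837 -0.0378  0.106 ] [ 0.5833 -0.0373  0.106 ]
BR [ 0.7699 -0.069   0.1083] [np.float64(3.7012366373709444e-05), np.float64(3.701236637377509e-05)] [ 0.7717 -0.0693  0.106 ] [ 0.7711 -0.0691  0.106 ]
front len 0.23438940163918606 side 0.19058096588002596
yaw -9.378974948562846 -9.55751846374575
spice_red cap [ 0.6854 -0.025   0.212 ] [ 0.6837 -0.0242  0.212 ] low cap [ 0.6159 -0.1318  0.106 ]
```

```bash
cat >> h.py <<'E'
yaw=np.radians(-9.47); xs=np.array([np.cos(yaw),np.sin(yaw),0]); ys=np.array([-np.sin(yaw),np.cos(yaw),0])
a=-xs*np.sin(np.radians(25))+np.array([0,0,np.cos(np.radians(25))])
KN=np.array([.553,.0117,.141])
def Rt(th=0): # th deg: tool turned about its z from y=stand y
    z=-a; y=ys; x=np.cross(y,z); return R.from_matrix(np.c_[x,y,z])*R.from_rotvec([0,0,np.radians(th)])
def plan(st,p,Rg):
    R0=R.from_euler("xyz",st["tool_rot"],degrees=True)
    print("tool-frame shift units now-axes",np.round(R0.inv().apply(p-st["ee_pos"])/.06,3),"goal-axes",np.round(Rg.inv().apply(p-st["ee_pos"])/.06,3),"turn units",np.round(np.degrees((R0.inv()*Rg).as_rotvec())/6,3))
E
python3 - <<'E'
from h import *
from workcell import bot
st=bot.state()
for s in (0,): plan(st,KN+a*.1413,Rt(0))
S,T=cam("side"),cam("top")
for c,n in((S,"S"),(T,"T")):
  for p in (KN,KN-a*.13/.906): print(n,cv2.projectPoints(p,c["rvec"],c["tvec"],np.array([[c["fx"],0,c["cx"]],[0,c["fy"],c["cy"]],[0,0,1.]]),None)[0].ravel())
print("pasta front",plane(S,((230.5)/4+210,192.5/4+165),.106),plane(T,((260.5)/4+220,208/4+145),.106))
E
```

```text
tool-frame shift units now-axes [-7.439 -6.441  0.557] goal-axes [-4.955 -8.005  2.915] turn units [-0.507 -4.151 -2.219]
S [297.44250643 249.18677749]
S [299.04704489 254.4078252 ]
T [295.35775054 243.73211761]
T [305.32678305 239.55412859]
pasta front [0.66590422 0.08219133 0.106     ] [0.66422722 0.07013733 0.106     ]
```

```bash
python3 -m handwheel '[{"translation":[-0.62,-0.537,0],"angular":[0,0,0]},{"translation":[-0.62,-0.537,0],"angular":[0,0,0]},{"translation":[-0.62,-0.537,0],"angular":[0,0,0]},{"translation":[-0.62,-0.537,0],"angular":[0,0,0]},{"translation":[-0.62,-0.537,0],"angular":[0,0,0]},{"translation":[-0.62,-0.537,0],"angular":[0,0,0]},{"translation":[-0.62,-0.537,0],"angular":[0,0,0]},{"translation":[-0.62,-0.537,0],"angular":[0,0,0]},{"translation":[-0.62,-0.537,0],"angular":[0,0,0]},{"translation":[-0.62,-0.537,0],"angular":[0,0,0]},{"translation":[-0.62,-0.537,0],"angular":[0,0,0]},{"translation":[-0.62,-0.537,0],"angular":[0,0,0]}]' 1 35
python3 -m handwheel '[{"translation":[0,0,0],"angular":[-0.1,-0.83,-0.44]},{"translation":[0,0,0],"angular":[-0.1,-0.83,-0.44]},{"translation":[0,0,0],"angular":[-0.1,-0.83,-0.44]},{"translation":[0,0,0],"angular":[-0.1,-0.83,-0.44]},{"translation":[0,0,0],"angular":[-0.1,-0.83,-0.44]},{"translation":[0,0,0],"angular":[0,0,0]}]'
python3 - <<'E'
from h import *
from workcell import bot,imaging
st=bot.state(); print(st["q"]); plan(st,KN+a*.1413,Rt(0))
c=imaging.camera("wrist"); np.save("pics/w1.npy",c,allow_pickle=True); print({k:v for k,v in c.items() if k!="image"})
cv2.imwrite("pics/w1.png",cv2.resize(c["image"][:,:,::-1],(800,600)))
E
```

```text
time: 1.6
ee_pos: [0.4946, 0.0202, 0.3025]
tool_rot: [-180.0, -0.0, 157.0]
wrist_force: [0.8, 0.2, 0.3]
grip_width: 0.0879
gripper_force: 0.0
time: 2.35
ee_pos: [0.4924, 0.022, 0.3018]
tool_rot: [179.9, 24.9, 170.4]
wrist_force: [0.6, -0.4, 0.3]
grip_width: 0.0875
gripper_force: 0.0
[ -4.08535195   3.03129678 114.78856025  -3.72906373  37.46696964
 -82.00046802]
tool-frame shift units now-axes [ 0.203 -0.003  0.506] goal-axes [ 0.204 -0.002  0.506] turn units [-0.001 -0.022 -0.025]
{'fx': 325.19226210127806, 'fy': 325.19226210127806, 'cx': 282.404033698794, 'cy': 207.05310171211522, 'rvec': array([-1.94593103, -1.64316904, -0.59655652]), 'tvec': array([-0.10460464, -0.51688864,  0.01994484])}
```

View pics/w1.png

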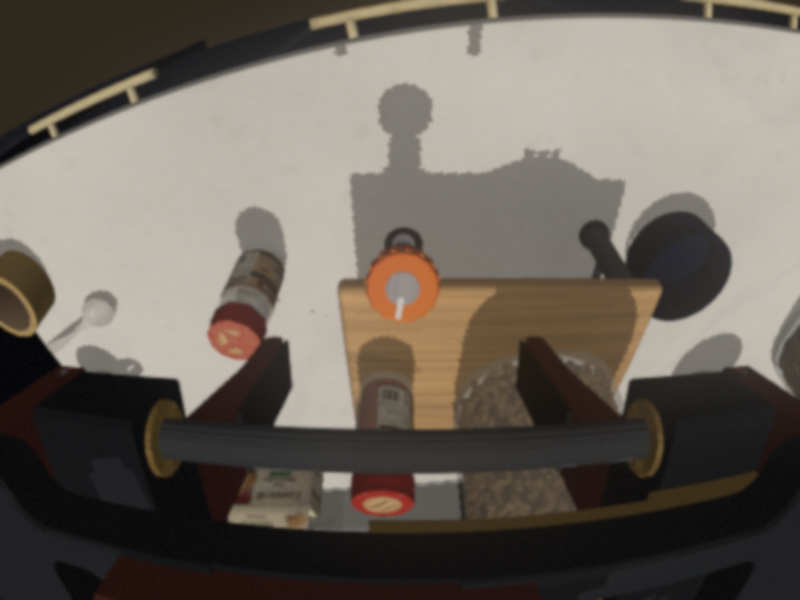

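The wrist view shows the knob face centre at (403,287) and, above it, the black pad at about (403,240) peeking out past the knob. I'll check the knob position against this view and work out what the camera will see of the pad.

```bash
cat >> h.py <<'E'
def wray(c,p):
    M=R.from_rotvec(np.ravel(c["rvec"])).as_matrix(); v=np.array([p[0]-c["cx"],p[1]-c["cy"]]); r=np.hypot(*v); th=r/c["fx"]
    d=np.r_[v/max(r,1e-9)*np.sin(th),np.cos(th)]; return -M.T@np.ravel(c["tvec"]),M.T@d
def wproj(c,P):
    M=R.from_rotvec(np.ravel(c["rvec"])).as_matrix(); q=np.atleast_2d(P)@M.T+np.ravel(c["tvec"])
    rr=np.hypot(q[:,0],q[:,1]); th=np.arctan2(rr,q[:,2]); return np.c_[c["cx"],c["cy"]]+c["fx"]*(th/rr)[:,None]*q[:,:2]
E
python3 - <<'E'
from h import *
np.set_printoptions(precision=4,suppress=True)
c=cam("w1"); o,d=wray(c,((403.5)*.7-.5,287.5*.7-.5))
kt=KN+.012*a
print("cam",o,"axis",wray(c,(c["cx"],c["cy"]))[1],"face from wrist at z",o+d*(kt[2]-o[2])/d[2],"model",kt)
print("knob proj *800/560",wproj(c,kt)/.7)
pad=KN-a*(.135/.906)
for z in (0.006,.017): 
  q=pad*[1,1,0]+[0,0,z]; print(z,q,wproj(c,[q-xs*.017,q+ys*.017,q-ys*.017])/.7)
im=c["image"][140:230,230:340,::-1]; cv2.imwrite("pics/w1c.png",cv2.resize(im,None,fx=6,fy=6,interpolation=cv2.INTER_CUBIC))
E
```

```text
cam [0.3962 0.0385 0.3465] axis [ 0.6317 -0.1062 -0.7679] face from wrist at z [0.55   0.0123 0.1519] model [0.548  0.0125 0.1519]
knob proj *800/560 [[402.5066 283.847 ]]
0.006 [0.6151 0.0013 0.006 ] [[402.8163 224.6681]
 [422.3434 241.2887]
 [383.4236 241.4015]]
0.017 [0.6151 0.0013 0.017 ] [[402.8168 231.4612]
 [422.7831 248.3104]
 [382.9884 248.4251]]
```

View pics/w1c.png

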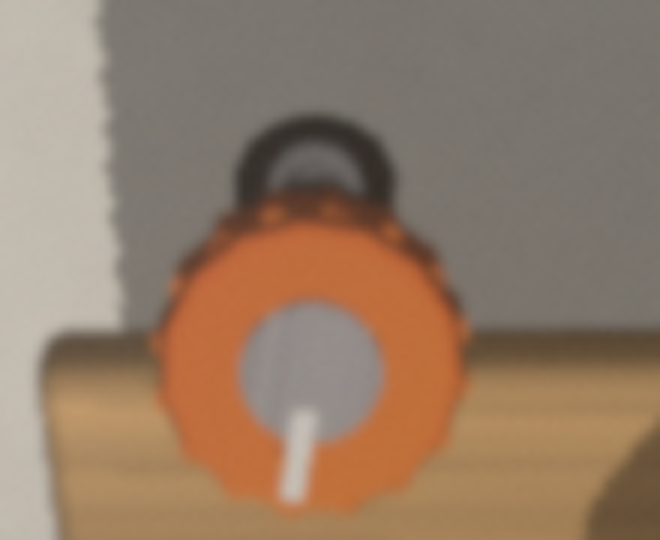

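```bash
python3 -m handwheel '[{"translation":[0,0.33,0],"angular":[0,-1,0]},{"translation":[0,0.33,0],"angular":[0,-1,0]},{"translation":[0,0.33,0],"angular":[0,-1,0]},{"translation":[0,0.33,0],"angular":[0,-1,0]},{"translation":[0,0.33,0],"angular":[0,-1,0]},{"translation":[0.54,0,0.216],"angular":[0,0,0]},{"translation":[0.54,0,0.216],"angular":[0,0,0]},{"translation":[0.54,0,0.216],"angular":[0,0,0]},{"translation":[0.3,0,0.1],"angular":[0,0,0]},{"translation":[0,0,0],"angular":[0,0,0]}]'
python3 - <<'E'
from h import *
from workcell import bot,imaging
st=bot.state(); print(st["q"])
c=imaging.camera("wrist"); np.save("pics/w2.npy",c,allow_pickle=True)
pad=KN-a*(.135/.906); q=wproj(c,pad)[0]; print(q, wray(c,q)[0])
u,v=[int(k) for k in q]; u0,v0=max(0,u-65),max(0,v-60); print(u0,v0)
cv2.imwrite("pics/w2c.png",cv2.resize(c["image"][v0:v0+100,u0:u0+130,::-1],None,fx=6,fy=6,interpolation=cv2.INTER_CUBIC))
E
```

```text
time: 3.65
ee_pos: [0.4741, 0.0798, 0.2801]
tool_rot: [178.1, 42.3, 170.5]
wrist_force: [-0.1, -0.7, -0.7]
grip_width: 0.0878
gripper_force: 0.0
[  7.06595401   3.40149208 128.63276102 -55.15545913  11.20958251
 -23.0640392 ]
[227.69433464 121.1233923 ] [0.36869072 0.09488773 0.29323832]
162 61
```

View pics/w2c.png

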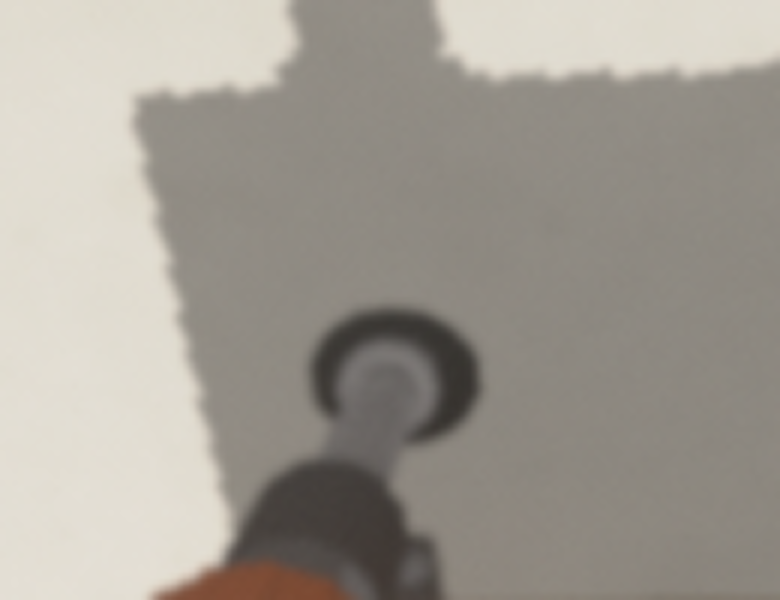

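The pad shows at crop (395,372), but the view is too parallel to the spindle to read height. The arm is at its wrist limits, so I'll go to a 25° tilt, low and left-front.

Run:
```python
from h import *
from workcell import bot
plan(bot.state(),np.array([.47,.10,.108]),Rt(0))
```

```text
tool-frame shift units now-axes [2.041 0.247 2.046] goal-axes [1.339 0.316 2.553] turn units [0.32  2.897 0.051]
```

```bash
python3 -m handwheel '[{"translation":[0,0,0],"angular":[0.11,0.97,0.02]},{"translation":[0,0,0],"angular":[0.11,0.97,0.02]},{"translation":[0,0,0],"angular":[0.11,0.97,0.02]},{"translation":[0.33,0.08,0.64],"angular":[0,0,0]},{"translation":[0.33,0.08,0.64],"angular":[0,0,0]},{"translation":[0.33,0.08,0.64],"angular":[0,0,0]},{"translation":[0.33,0.08,0.64],"angular":[0,0,0]},{"translation":[0,0,0],"angular":[0,0,0]},{"translation":[0,0,0],"angular":[0,0,0]}]'
cat > look.py <<'E'
import sys
from h import *
from workcell import bot,imaging
n=sys.argv[1]
st=bot.state(); print("q",np.round(st["q"],1),st["ee_pos"],st["tool_rot"])
cs=[imaging.camera("wrist") for _ in range(3)]; c=cs[-1]; c["image"]=np.mean([k["image"] for k in cs],0).astype(np.uint8)
np.save(f"pics/{n}.npy",c,allow_pickle=True)
pad=KN-a*(.135/.906); q=wproj(c,pad)[0]; print(q, wray(c,q)[0])
u0,v0=max(0,int(q[0])-50),max(0,int(q[1])-50); print(u0,v0)
cv2.imwrite(f"pics/{n}c.png",cv2.resize(c["image"][v0:v0+100,u0:u0+130,::-1],None,fx=6,fy=6,interpolation=cv2.INTER_CUBIC))
E
python3 look.py v0
```

```text
time: 4.82
ee_pos: [0.4915, 0.0893, 0.1396]
tool_rot: [-178.8, 27.5, 170.3]
wrist_force: [0.7, -0.7, -0.6]
grip_width: 0.0879
gripper_force: 0.0
q [  7.9  22.1 125.4 -55.2  11.2 -19.5] [0.49145478 0.08929242 0.13964497] [-178.8038699    27.5142391   170.29397175]
[214.48845051 268.62297452] [0.39345721 0.10812032 0.18020227]
164 218
```

View pics/v0c.png

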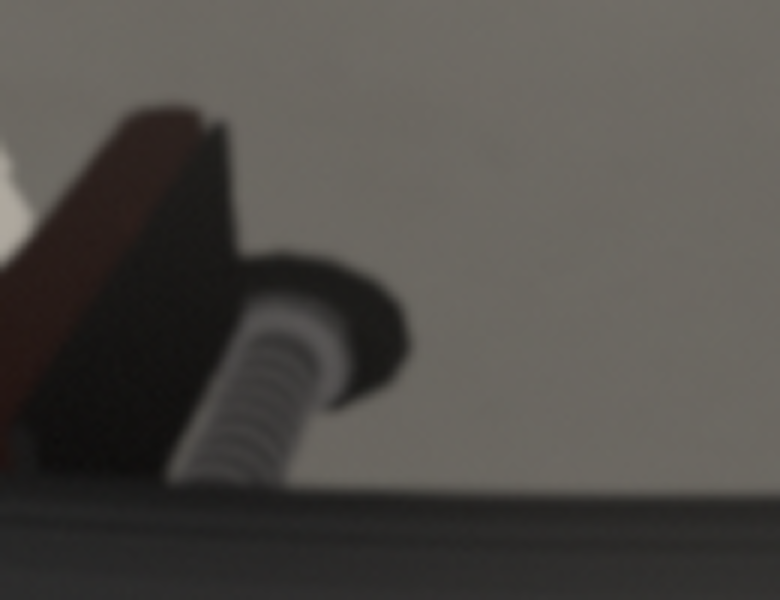

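Very clear view: the pad's bottom front rim runs (290,250)-(340,262)-(385,290)-(408,330) in the crop, finger partly hiding the left. I'll fit the pad's bottom rim (34 mm circle) over the three wrist views.

```bash
cat > fit.py <<'E'
from h import *
from scipy.optimize import least_squares
np.set_printoptions(precision=4,suppress=True)
obs=[("v0",164,218,[(290,250),(340,262),(385,290),(405,320)]),
("w2",162,61,[(390,308),(350,318),(325,340),(440,322),(472,350)]),
("w1",230,140,[(315,115),(272,130),(357,130),(245,160),(388,160)])]
t=np.linspace(0,2*np.pi,721); circ=.017*np.c_[np.cos(t),np.sin(t),0*t]
def res(p,use):
    r=[]
    for n,u0,v0,pts in obs:
        if n not in use: continue
        c=cam(n); P=wproj(c,p+circ); Pt=wproj(c,p+circ+[0,0,.011])
        hull=cv2.convexHull(np.r_[P,Pt].astype(np.float32))
        r+=[cv2.pointPolygonTest(hull,((u+.5)/6-.5+u0,(v+.5)/6-.5+v0),True) for u,v in pts]
    return np.array(r)
for use in (("v0","w2","w1"),("v0","w1"),("v0","w2")):
    s=least_squares(res,[.612,.001,.006],args=(use,),diff_step=1e-3,x_scale=[.01]*3); cv=np.sqrt(np.diag(np.linalg.inv(s.jac.T@s.jac)))*.25
    print(use,s.x,"sd",cv,"rms",np.sqrt(np.mean(s.fun**2)))
# line-constrained: pad centre on vertical stand plane through spindle; s along x
for dx in (-.001,.0015,.003):
    K=KN+xs*dx
    def lr(v): z=v[0]; return res(K*[1,1,0]+xs*np.tan(np.radians(25))*(K[2]-z)+ys*v[1]+[0,0,z],("v0","w2","w1"))
    s=least_squares(lr,[.006,0],diff_step=1e-3,x_scale=[.01]*2); print(dx,s.x,np.sqrt(np.mean(s.fun**2)))
E
python3 fit.py
```

```text
('v0', 'w2', 'w1') [0.6169 0.0007 0.0076] sd [0.0003 0.0002 0.0004] rms 0.5182945572541258
('v0', 'w1') [0.617  0.0006 0.0076] sd [0.0004 0.0002 0.0004] rms 0.5918018142352215
('v0', 'w2') [0.6169 0.0002 0.0072] sd [0.0006 0.0003 0.0006] rms 0.4334109255858185
-0.001 [0.0128 0.0007] 1.2979634670901217
0.0015 [0.0093 0.    ] 0.6366795369284474
0.003 [ 0.0071 -0.0004] 0.5325364620338046
```

Pad gap ≈ 7.3 ± 1 mm → contact near 2.5 rad. The first stroke of 120° (2.09 rad) is safe for any gap. Going to the pre-grasp, turned −60°.

```bash
sed -i 's/^KN=.*/KN=np.array([.5545,.0115,.141])/' h.py
python3 - <<'E'
from h import *
from workcell import bot
plan(bot.state(),KN+a*.1413,Rt(0))
E
```

```text
tool-frame shift units now-axes [-1.23  -1.136 -1.761] goal-axes [-1.143 -1.103 -1.839] turn units [-0.216  0.424 -0.062]
```

```bash
python3 -m handwheel '[{"translation":[0,0,-0.59],"angular":[0,0,0]},{"translation":[0,0,-0.59],"angular":[0,0,0]},{"translation":[0,0,-0.59],"angular":[0,0,0]},{"translation":[-0.41,-0.38,0],"angular":[-0.07,0.14,0]},{"translation":[-0.41,-0.38,0],"angular":[-0.07,0.14,0]},{"translation":[-0.41,-0.38,0],"angular":[-0.07,0.14,0]},{"translation":[0,0,0],"angular":[0,0,-1]},{"translation":[0,0,0],"angular":[0,0,-1]},{"translation":[0,0,0],"angular":[0,0,-1]},{"translation":[0,0,0],"angular":[0,0,-1]},{"translation":[0,0,0],"angular":[0,0,-1]}]'
python3 -m handwheel '[{"translation":[0,0,0],"angular":[0,0,-1]},{"translation":[0,0,0],"angular":[0,0,-1]},{"translation":[0,0,0],"angular":[0,0,-1]},{"translation":[0,0,0],"angular":[0,0,-1]},{"translation":[0,0,0],"angular":[0,0,-1]},{"translation":[0,0,0],"angular":[0,0,0]},{"translation":[0,0,0],"angular":[0,0,0]}]'
cat > st.py <<'E'
from h import *
from workcell import bot
import sys
st=bot.state(); print("q",np.round(st["q"],1)); d,th=float(sys.argv[1]),float(sys.argv[2]); plan(st,KN+a*(.0613+d),Rt(th))
print("axis torque",st["ft_torque"]@a,"axial",st["wrist_force"]@a)
E
python3 st.py 0 -60
```

```text
time: 6.35
ee_pos: [0.4954, 0.0207, 0.2677]
tool_rot: [-166.9, 21.5, -157.2]
wrist_force: [0.1, 0.9, -0.4]
grip_width: 0.0876
gripper_force: 0.0
time: 7.22
ee_pos: [0.4956, 0.0208, 0.2672]
tool_rot: [-158.2, 12.3, -127.7]
wrist_force: [-0.6, -0.1, -0.8]
grip_width: 0.0877
gripper_force: 0.0
q [  -4.2    6.3  117.3   -4.4   31.7 -140.9]
tool-frame shift units now-axes [-0.016 -0.007  1.305] goal-axes [-0.014 -0.006  1.305] turn units [ 0.005 -0.017 -0.093]
axis torque -0.025497400898616136 axial -0.4684271716751732
```

```bash
python3 -m handwheel '[{"translation":[-0.004,0,0.33],"angular":[0,0,0]},{"translation":[-0.004,0,0.33],"angular":[0,0,0]},{"translation":[-0.004,0,0.33],"angular":[0,0,0]},{"translation":[-0.004,0,0.31],"angular":[0,0,0]},{"translation":[0,0,0],"angular":[0,0,0]}]'
python3 -m handwheel '[{"translation":[0,0,0],"angular":[0,0,0]},{"translation":[0,0,0],"angular":[0,0,0]},{"translation":[0,0,0],"angular":[0,0,0]},{"translation":[0,0,0],"angular":[0,0,0]},{"translation":[0,0,0],"angular":[0,0,0]},{"translation":[0,0,0],"angular":[0,0,0]}]' 0 35
python3 st.py 0 -60
```

```text
time: 7.85
ee_pos: [0.5283, 0.0161, 0.1952]
tool_rot: [-158.3, 12.2, -127.7]
wrist_force: [-0.2, 0.2, -0.9]
grip_width: 0.0879
gripper_force: 0.0
time: 8.6
ee_pos: [0.5286, 0.0161, 0.1962]
tool_rot: [-158.2, 12.3, -127.6]
wrist_force: [-1.7, 1.7, 1.7]
grip_width: 0.0385
gripper_force: 35.0
q [  -4.5   16.1  118.5   -6.1   20.8 -139.3]
tool-frame shift units now-axes [-0.    -0.011 -0.003] goal-axes [-0.    -0.011 -0.003] turn units [ 0.013 -0.021 -0.079]
axis torque -0.024172045692488882 axial 2.3832017992352914
```

```bash
python3 -m handwheel '[{"translation":[0,0,0.0056],"angular":[0,0,1]},{"translation":[0,0,0.0056],"angular":[0,0,1]},{"translation":[0,0,0.0056],"angular":[0,0,1]},{"translation":[0,0,0.0056],"angular":[0,0,1]},{"translation":[0,0,0.0056],"angular":[0,0,1]},{"translation":[0,0,0.0056],"angular":[0,0,1]},{"translation":[0,0,0.0056],"angular":[0,0,1]},{"translation":[0,0,0.0056],"angular":[0,0,1]},{"translation":[0,0,0.0056],"angular":[0,0,1]},{"translation":[0,0,0.0056],"angular":[0,0,1]}]'
python3 st.py -0.0033 0
```

```text
time: 9.85
ee_pos: [0.5302, 0.0153, 0.1933]
tool_rot: [179.8, 24.9, 169.8]
wrist_force: [-1.3, -6.3, 3.2]
grip_width: 0.0383
gripper_force: 35.0
q [ -4.6  16.5 118.5  -6.3  20.3 -79. ]
tool-frame shift units now-axes [-0.003  0.004 -0.003] goal-axes [-0.003  0.004 -0.003] turn units [-0.02  -0.018 -0.105]
axis torque 0.13413562652889974 axial 2.9756433328112744
```

```bash
python3 -m handwheel '[{"translation":[0,0,0.0056],"angular":[0,0,1]},{"translation":[0,0,0.0056],"angular":[0,0,1]},{"translation":[0,0,0.0056],"angular":[0,0,1]},{"translation":[0,0,0.0056],"angular":[0,0,1]},{"translation":[0,0,0.0056],"angular":[0,0,1]},{"translation":[0,0,0.0056],"angular":[0,0,1]},{"translation":[0,0,0.0056],"angular":[0,0,1]},{"translation":[0,0,0.0056],"angular":[0,0,1]},{"translation":[0,0,0.0056],"angular":[0,0,1]},{"translation":[0,0,0.0056],"angular":[0,0,1]}]'
python3 st.py -0.0066 60
python3 -m handwheel '[{"translation":[0,0,0],"angular":[0,0,0]},{"translation":[0,0,0],"angular":[0,0,0]}]'
python3 st.py -0.0066 60
python3 - <<'E'
from h import *
from workcell import imaging
c=imaging.camera("wrist"); np.save("pics/g1.npy",c,allow_pickle=True)
E
```

```text
time: 11.1
ee_pos: [0.5312, 0.0145, 0.1901]
tool_rot: [158.1, 12.0, 107.5]
wrist_force: [-3.3, -10.8, 4.0]
grip_width: 0.0385
gripper_force: 35.0
q [ -4.6  16.9 118.5  -6.4  19.9 -18.9]
tool-frame shift units now-axes [ 0.009  0.015 -0.004] goal-axes [ 0.009  0.015 -0.004] turn units [-0.036  0.012 -0.103]
axis torque 0.134302547818458 axial 4.2059239587647195
time: 11.35
ee_pos: [0.5312, 0.0144, 0.1901]
tool_rot: [158.1, 12.1, 107.7]
wrist_force: [-2.4, -10.6, 4.0]
grip_width: 0.0384
gripper_force: 35.0
q [ -4.6  16.9 118.5  -6.4  19.9 -19.1]
tool-frame shift units now-axes [ 0.009  0.015 -0.004] goal-axes [ 0.009  0.015 -0.004] turn units [-0.036  0.011 -0.081]
axis torque -0.18146586712360802 axial 3.8734992844440574
```

```bash
python3 -m handwheel '[{"translation":[0,0,0],"angular":[0,0,0]},{"translation":[0,0,0],"angular":[0,0,0]},{"translation":[0,0,0],"angular":[0,0,0]},{"translation":[0,0,-0.46],"angular":[0,0,0]},{"translation":[0,0,-0.46],"angular":[0,0,0]},{"translation":[0,0,-0.46],"angular":[0,0,0]},{"translation":[0,0,0],"angular":[0,0,-1]},{"translation":[0,0,0],"angular":[0,0,-1]},{"translation":[0,0,0],"angular":[0,0,-1]},{"translation":[0,0,0],"angular":[0,0,-1]},{"translation":[0,0,0],"angular":[0,0,-1]},{"translation":[0,0,0],"angular":[0,0,-1]}]' 1 35
python3 -m handwheel '[{"translation":[0,0,0],"angular":[0,0,-1]},{"translation":[0,0,0],"angular":[0,0,-1]},{"translation":[0,0,0],"angular":[0,0,-1]},{"translation":[0,0,0],"angular":[0,0,-1]},{"translation":[0.41,0.38,0],"angular":[0.07,-0.14,0]},{"translation":[0.41,0.38,0],"angular":[0.07,-0.14,0]},{"translation":[0.41,0.38,0],"angular":[0.07,-0.14,0]},{"translation":[0,0,0.59],"angular":[0,0,0]},{"translation":[0,0,0.59],"angular":[0,0,0]},{"translation":[0,0,0.59],"angular":[0,0,0]},{"translation":[0,0,0],"angular":[0,0,0]},{"translation":[0,0,0],"angular":[0,0,0]}]'
python3 look.py v1
```

```text
time: 12.9
ee_pos: [0.497, 0.0217, 0.2651]
tool_rot: [169.3, 22.6, 144.1]
wrist_force: [-0.4, 0.0, 0.1]
grip_width: 0.0877
gripper_force: 0.0
time: 14.4
ee_pos: [0.4915, 0.0901, 0.1391]
tool_rot: [-178.7, 27.4, 170.4]
wrist_force: [0.9, 0.1, 0.2]
grip_width: 0.0881
gripper_force: 0.0
q [  8.   22.2 125.3 -55.1  11.3 -19.6] [0.49150734 0.09006195 0.13909733] [-178.73761437   27.44512529  170.40587941]
[213.61304315 269.71402373] [0.39375805 0.10894406 0.17998719]
163 219
```

View pics/v1c.png

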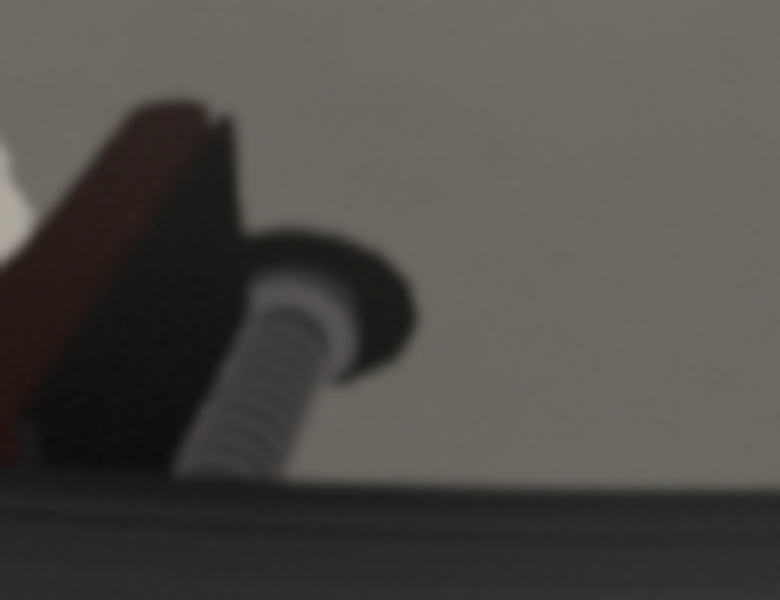

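v1 shows the pad lower (front rim at (300,228), right end (416,318) in the crop). I'll quantify the travel along the spindle from v0 to v1 with sub-pixel edges.

```bash
cat > edge.py <<'E'
from h import *
import sys
from scipy.optimize import least_squares
np.set_printoptions(precision=4,suppress=True)
t=np.linspace(0,2*np.pi,721); circ=.017*np.c_[np.cos(t),np.sin(t),0*t]
def edges(c,ux):  # top edge of the dark pad per column, subpixel
    g=cv2.GaussianBlur(cv2.cvtColor(c["image"],cv2.COLOR_RGB2GRAY).astype(float),(0,0),.7); out=[]
    for u in ux:
        col=g[235:290,u]; bg=np.median(col[:12]); i=np.argmax(col<(bg+35)/2); T=(bg+35)/2
        out.append((u,235+i-1+(col[i-1]-T)/(col[i-1]-col[i])))
    return np.array(out,float)
def res(p,c,E):
    h=cv2.convexHull(np.r_[wproj(c,p+circ),wproj(c,p+circ+[0,0,.011])].astype(np.float32))
    return np.array([cv2.pointPolygonTest(h,tuple(map(float,e)),True) for e in E])
ux=range(208,230)
p0=np.array([.6169,.0007,.0076])
def fs(n):
    c=cam(n);E=edges(c,ux)
    s=least_squares(lambda v:res(p0-a*v[0]+ys*v[1],c,E),[.001,.001],diff_step=1e-2,x_scale=.01)
    return s.x, np.sqrt(np.mean(s.fun**2)),E[::7]
for n in sys.argv[1:]: print(n,*fs(n))
E
python3 edge.py v0 v1
```

```text
v0 [ 0.0005 -0.0006] 0.0697628573985639 [[208.     259.7147]
 [215.     260.1004]
 [222.     262.2352]
 [229.     266.8492]]
v1 [ 0.0067 -0.0005] 0.06702557810128704 [[208.     256.754 ]
 [215.     257.0289]
 [222.     259.0358]
 [229.     263.7949]]
```

Travel 6.2 mm measured with 0.07 px residual (expected 6.65), so it's at or still slightly above contact. Next: turn 36° (0.63 rad) and compare the travel.

```bash
python3 -m handwheel '[{"translation":[0,0,-0.59],"angular":[0,0,0]},{"translation":[0,0,-0.59],"angular":[0,0,0]},{"translation":[0,0,-0.59],"angular":[0,0,0]},{"translation":[-0.41,-0.38,0],"angular":[-0.07,0.14,0]},{"translation":[-0.41,-0.38,0],"angular":[-0.07,0.14,0]},{"translation":[-0.41,-0.38,0],"angular":[-0.07,0.14,0]},{"translation":[0,0,0],"angular":[0,0,0]},{"translation":[0,0,0],"angular":[0,0,0]}]'
python3 st.py -0.0066 0
```

```text
time: 15.55
ee_pos: [0.4951, 0.0219, 0.2665]
tool_rot: [179.9, 24.8, 170.0]
wrist_force: [0.2, -0.3, -0.7]
grip_width: 0.0879
gripper_force: 0.0
q [ -4.    6.4 117.3  -4.6  31.7 -80.7]
tool-frame shift units now-axes [-0.031 -0.006  1.408] goal-axes [-0.027 -0.008  1.408] turn units [-0.016 -0.027 -0.075]
axis torque -0.037086180424982525 axial -0.7554319273519149
```

```bash
python3 -m handwheel '[{"translation":[-0.008,-0.002,0.35],"angular":[0,0,0]},{"translation":[-0.008,-0.002,0.35],"angular":[0,0,0]},{"translation":[-0.008,-0.002,0.35],"angular":[0,0,0]},{"translation":[-0.008,0,0.35],"angular":[0,0,0]},{"translation":[0,0,0],"angular":[0,0,0]}]'
python3 -m handwheel '[{"translation":[0,0,0],"angular":[0,0,0]},{"translation":[0,0,0],"angular":[0,0,0]},{"translation":[0,0,0],"angular":[0,0,0]},{"translation":[0,0,0],"angular":[0,0,0]},{"translation":[0,0,0],"angular":[0,0,0]},{"translation":[0,0,0.0056],"angular":[0,0,1]},{"translation":[0,0,0.0056],"angular":[0,0,1]},{"translation":[0,0,0.0056],"angular":[0,0,1]},{"translation":[0,0,0.0056],"angular":[0,0,1]},{"translation":[0,0,0.0056],"angular":[0,0,1]},{"translation":[0,0,0.0056],"angular":[0,0,1]}]' 0 35
python3 st.py -0.0086 36
python3 -m handwheel '[{"translation":[0,0,0],"angular":[0,0,0]},{"translation":[0,0,0],"angular":[0,0,0]},{"translation":[0,0,0],"angular":[0,0,0]},{"translation":[0,0,0],"angular":[0,0,0]},{"translation":[0,0,-0.35],"angular":[0,0,0]},{"translation":[0,0,-0.35],"angular":[0,0,0]},{"translation":[0,0,-0.35],"angular":[0,0,0]},{"translation":[0,0,-0.35],"angular":[0,0,0]},{"translation":[0,0,0],"angular":[0,0,-1]},{"translation":[0,0,0],"angular":[0,0,-1]},{"translation":[0,0,0],"angular":[0,0,-1]},{"translation":[0,0,0],"angular":[0,0,-1]}]' 1 35
python3 -m handwheel '[{"translation":[0,0,0],"angular":[0,0,-1]},{"translation":[0,0,0],"angular":[0,0,-1]},{"translation":[0.41,0.38,0],"angular":[0.07,-0.14,0]},{"translation":[0.41,0.38,0],"angular":[0.07,-0.14,0]},{"translation":[0.41,0.38,0],"angular":[0.07,-0.14,0]},{"translation":[0,0,0.59],"angular":[0,0,0]},{"translation":[0,0,0.59],"angular":[0,0,0]},{"translation":[0,0,0.59],"angular":[0,0,0]},{"translation":[0,0,0],"angular":[0,0,0]},{"translation":[0,0,0],"angular":[0,0,0]}]'
python3 look.py v2; python3 edge.py v0 v1 v2
```

```text
time: 16.18
ee_pos: [0.5311, 0.0162, 0.1893]
tool_rot: [179.9, 24.6, 170.1]
wrist_force: [-0.4, 0.4, -0.4]
grip_width: 0.0876
gripper_force: 0.0
time: 17.55
ee_pos: [0.5332, 0.0135, 0.1894]
tool_rot: [164.7, 19.8, 131.2]
wrist_force: [-4.2, -12.1, 5.2]
grip_width: 0.039
gripper_force: 35.0
q [ -4.7  17.1 118.3  -6.4  20.  -43.1]
tool-frame shift units now-axes [0.03  0.01  0.003] goal-axes [0.03  0.01  0.003] turn units [-0.044 -0.006 -0.103]
axis torque 0.18629938850770691 axial 5.601346916248484
time: 19.05
ee_pos: [0.4988, 0.021, 0.2655]
tool_rot: [174.4, 24.3, 157.1]
wrist_force: [-0.0, 0.1, -0.9]
grip_width: 0.0877
gripper_force: 0.0
time: 20.3
ee_pos: [0.493, 0.0894, 0.1396]
tool_rot: [-178.8, 27.4, 170.2]
wrist_force: [1.2, 0.1, -0.3]
grip_width: 0.0875
gripper_force: 0.0
q [  7.9  22.2 125.1 -54.   11.4 -20.7] [0.49302979 0.0894086  0.13955814] [-178.82958413   27.41575746  170.20445074]
[213.91935411 268.42434136] [0.39543558 0.10844607 0.18048598]
163 218
v0 [ 0.0005 -0.0006] 0.0697628573985639 [[208.     259.7147]
 [215.     260.1004]
 [222.     262.2352]
 [229.     266.8492]]
v1 [ 0.0067 -0.0005] 0.06702557810128704 [[208.     256.754 ]
 [215.     257.0289]
 [222.     259.0358]
 [229.     263.7949]]
v2 [ 0.0081 -0.0002] 0.07523508653231549 [[208.     254.7439]
 [215.     254.7833]
 [222.     256.4994]
 [229.     260.9856]]
```

```bash
cat > band.py <<'E'
from edge import *
for n in sys.argv[1:]:
    c=cam(n); g=cv2.GaussianBlur(cv2.cvtColor(c["image"],cv2.COLOR_RGB2GRAY).astype(float),(0,0),.7)
    E=edges(c,range(208,226)); w=[]
    for u,v in E:
        i=int(v)+2; T=60
        while g[i,int(u)]<T and i<300: i+=1
        w.append(i-1+(T-g[i-1,int(u)])/(g[i,int(u)]-g[i-1,int(u)])-v)
    print(n,"band px",np.round(w,2),"mean 210-216",np.mean(w[2:9]))
# residual camera error v->v0 from worktop plane, fixed things only
import itertools
def warp(c,c0,z=0):  # image of c resampled into c0's view of plane z=0
    H,W=c0["image"].shape[:2]; uu,vv=np.meshgrid(np.arange(W),np.arange(H)); M=R.from_rotvec(np.ravel(c0["rvec"])).as_matrix(); o=-M.T@np.ravel(c0["tvec"])
    x=(uu-c0["cx"]).ravel();y=(vv-c0["cy"]).ravel();r=np.hypot(x,y)+1e-9;th=r/c0["fx"]
    d=np.c_[x/r*np.sin(th),y/r*np.sin(th),np.cos(th)]@M; k=(z-o[2])/d[:,2]; P=o+d*k[:,None]
    q=wproj(c,P).astype(np.float32).reshape(H,W,2); return cv2.remap(c["image"],q[...,0],q[...,1],cv2.INTER_CUBIC),P.reshape(H,W,3)
c0=cam("v0"); g0=cv2.cvtColor(c0["image"],cv2.COLOR_RGB2GRAY)
for n in sys.argv[2:]:
    w,P=warp(cam(n),c0); gw=cv2.cvtColor(w,cv2.COLOR_RGB2GRAY)
    # strongest worktop shadow/texture edges, left part clear of knob shadow
    q=wproj(c0,[[.53,.17,0]])[0].astype(int)
    for nm,m in (("upper",(slice(20,230),slice(300,540))),("left",(slice(20,230),slice(20,180)))):
        M=np.eye(2,3,dtype=np.float32)
        try: cc,M=cv2.findTransformECC(g0[m],gw[m],M,cv2.MOTION_TRANSLATION,(3,200,1e-6),None,5); print(n,nm,cc,M[:,2])
        except cv2.error as e: print(n,nm,"ecc fail")
E
python3 band.py v0 v1 v2 | grep -v '\[\[' | grep -v '^ \['
python3 - <<'E'
import cv2,numpy as np
a=[np.load(f"pics/{n}.npy",allow_pickle=True).item()["image"][:,:,::-1] for n in("v0","v2")]
cr=[i[215:300,190:245] for i in a]; z=[cv2.resize(k,(396,594),interpolation=cv2.INTER_CUBIC) for k in cr]
b=cv2.resize(a[1],(792,594)); cv2.imwrite("pics/cmp.png",np.hstack(z))
E
```

```text
v0 band px [ 8.34  8.31  8.4   8.54  8.65  8.72  8.79  8.98  9.37  9.9  10.52 11.18
 12.29 14.85 22.15 21.31 20.39 19.47] mean 210-216 8.778112620684908
v1 band px [ 8.25  8.22  8.21  8.27  8.39  8.53  8.62  8.7   8.98  9.48 10.04 10.6
 11.5  13.44 22.04 21.25 20.46 19.57] mean 210-216 8.528558912709375
v2 band px [ 8.22  8.06  7.93  7.9   7.99  8.12  8.24  8.37  8.52  8.77  9.24  9.84
 10.49 11.47 13.62 22.03 21.18 20.29] mean 210-216 8.151898907438266
v1 upper 0.9935163982282822 [1.0675 0.4135]
v1 left 0.9971867731464927 [0.6508 0.2546]
v2 upper 0.9938075740003895 [0.7005 1.1438]
v2 left 0.994657950879831 [0.4445 1.0748]
```

```bash
cat > corr.py <<'E'
from band import *
for n in sys.argv[2:]:
    w,P=warp(cam(n),c0); gw=cv2.cvtColor(w,cv2.COLOR_RGB2GRAY); D=[]
    for m in ((slice(20,230),slice(20,180)),(slice(20,230),slice(300,540))):
        M=np.eye(2,3,dtype=np.float32); cc,M=cv2.findTransformECC(g0[m],gw[m],M,cv2.MOTION_TRANSLATION,(3,200,1e-6),None,5); D.append(M[:,2])
    for d in (D[0],D[1],(D[0]+D[1])/2):
        c=cam(n); E=edges(c,ux); c["cx"]+=d[0]; c["cy"]+=d[1]
        s=least_squares(lambda v:res(p0-a*v[0]+ys*v[1],c,E),[.001,.001],diff_step=1e-2,x_scale=.01)
        print("CORR",n,d,"travel mm",(s.x-[.0005,-.0006])*1e3,np.sqrt(np.mean(s.fun**2)))
E
python3 corr.py v0 v1 v2 | grep CORR
```

```text
CORR v1 [0.6508 0.2546] travel mm [ 6.6852 -0.5475] 0.06649380386822866
CORR v1 [1.0675 0.4135] travel mm [ 6.983  -0.9917] 0.06617397630590131
CORR v1 [0.8592 0.3341] travel mm [ 6.8342 -0.7698] 0.06633240790159513
CORR v2 [0.4445 1.0748] travel mm [ 9.8059 -0.4712] 0.06892947214903929
CORR v2 [0.7005 1.1438] travel mm [ 9.9366 -0.7351] 0.06874916895366358
CORR v2 [0.5725 1.1093] travel mm [ 9.871  -0.6028] 0.06883990665760889
```

The pose-corrected travel is about 6.7 mm for v1, as commanded. For v2 the camera error is about ±1 mm, but the thinner rim band and the higher torque hint that the pad is starting to load. I'll check the knob's real angle by its white pointer from above.

```bash
python3 -m handwheel '[{"translation":[0,0,-0.59],"angular":[0,0,0]},{"translation":[0,0,-0.59],"angular":[0,0,0]},{"translation":[0,0,-0.59],"angular":[0,0,0]},{"translation":[-0.41,-0.38,0],"angular":[-0.07,0.14,0]},{"translation":[-0.41,-0.38,0],"angular":[-0.07,0.14,0]},{"translation":[-0.41,-0.38,0],"angular":[-0.07,0.14,0]},{"translation":[0,0,0],"angular":[0,0,0]},{"translation":[0,0,0],"angular":[0,0,0]}]'
python3 st.py -0.0086 -18
python3 - <<'E'
from h import *
from workcell import imaging
c=imaging.camera("wrist"); np.save("pics/p2.npy",c,allow_pickle=True)
def kc(n):
    c=cam(n); K=KN-a*(0 if n=="w1" else .0086)+.012*a
    ex=np.cross(ys,a); G=np.linspace(-.024,.024,97); X,Y=np.meshgrid(G,G)
    P=K+X[...,None]*ys*-1+Y[...,None]*-ex   # right=-y stand, down = -ex
    q=wproj(c,P.reshape(-1,3)).astype(np.float32).reshape(97,97,2)
    return cv2.resize(cv2.remap(c["image"],q[...,0],q[...,1],cv2.INTER_CUBIC)[:,:,::-1],(390,390))
print("ex",np.cross(ys,a))
cv2.imwrite("pics/knob.png",np.hstack([kc("w1"),kc("p2")]))
E
```

```text
time: 21.45
ee_pos: [0.4969, 0.0213, 0.2669]
tool_rot: [179.9, 24.8, 170.0]
wrist_force: [-0.6, -0.0, -0.7]
grip_width: 0.0877
gripper_force: 0.0
q [ -4.1   6.5 117.1  -4.5  31.8 -80.8]
tool-frame shift units now-axes [ 0.    -0.002  1.435] goal-axes [ 0.005 -0.002  1.435] turn units [-0.009 -0.029 -3.08 ]
axis torque -0.003629938499998421 axial -0.3567972422828758
ex [ 0.89395652 -0.14911588  0.42261826]
```

View pics/knob.png

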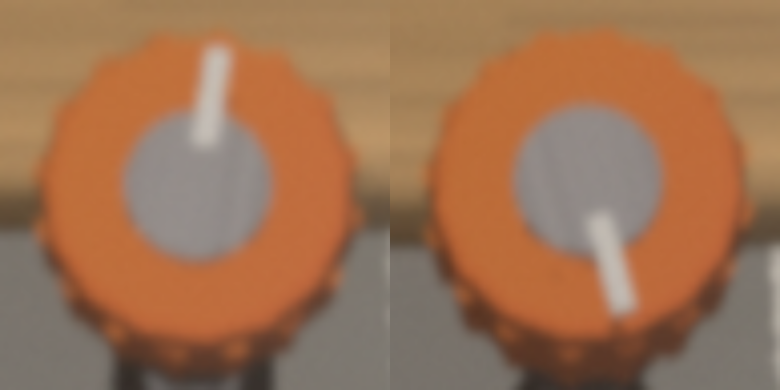

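The pointer went from 9° to 165°, so the knob turned 2.72 rad with no slip. The start ranges (0–1.39 rad, 8–4 mm) and the 0.16 rad pointer imply a gap near 7.5 mm, matching the 7.3 mm fit, so the pad is now just touching (descent 7.8 mm). Another 18° should put about 5 N on it (3 N if the gap was 8 mm).

```bash
python3 -m handwheel '[{"translation":[0,0,0.36],"angular":[0,0,0]},{"translation":[0,0,0.36],"angular":[0,0,0]},{"translation":[0,0,0.36],"angular":[0,0,0]},{"translation":[0,0,0.35],"angular":[0,0,0]},{"translation":[0,0,0],"angular":[0,0,0]}]'
python3 -m handwheel '[{"translation":[0,0,0],"angular":[0,0,0]},{"translation":[0,0,0],"angular":[0,0,0]},{"translation":[0,0,0],"angular":[0,0,0]},{"translation":[0,0,0],"angular":[0,0,0]},{"translation":[0,0,0],"angular":[0,0,0]},{"translation":[0,0,0.0056],"angular":[0,0,1]},{"translation":[0,0,0.0056],"angular":[0,0,1]},{"translation":[0,0,0.0056],"angular":[0,0,1]}]' 0 35
python3 st.py -0.0096 18
python3 -m handwheel '[{"translation":[0,0,0],"angular":[0,0,0]},{"translation":[0,0,0],"angular":[0,0,0]},{"translation":[0,0,0],"angular":[0,0,0]},{"translation":[0,0,0],"angular":[0,0,0]},{"translation":[0,0,-0.36],"angular":[0,0,0]},{"translation":[0,0,-0.36],"angular":[0,0,0]},{"translation":[0,0,-0.36],"angular":[0,0,0]},{"translation":[0,0,-0.36],"angular":[0,0,0]},{"translation":[0,0,0],"angular":[0,0,-1]},{"translation":[0,0,0],"angular":[0,0,-1]},{"translation":[0,0,0],"angular":[0,0,-1]},{"translation":[0,0,0],"angular":[0,0,0]}]' 1 35
cat > ptr.py <<'E'
from h import *
from workcell import imaging
c=imaging.camera("wrist"); np.save("pics/p3.npy",c,allow_pickle=True)
for n,s in (("w1",0),("p2",.0086),("p3",.0096)):
    c=cam(n); K=KN-a*s+.012*a; ex=np.cross(ys,a); G=np.linspace(-.024,.024,193); X,Y=np.meshgrid(G,G)
    q=wproj(c,(K-X[...,None]*ys-Y[...,None]*ex).reshape(-1,3)).astype(np.float32).reshape(193,193,2)
    hsv=cv2.cvtColor(cv2.remap(c["image"],q[...,0],q[...,1],cv2.INTER_CUBIC),cv2.COLOR_RGB2HSV); r=np.hypot(X,Y)
    o=(hsv[...,1]>150)&(hsv[...,0]<16)&(r<.022); cx,cy=X[o].mean(),Y[o].mean()
    m=(hsv[...,1]<100)&(hsv[...,2]>120)&(r>.011)&(r<.018); print(n,m.sum(),"pointer deg cw from up",np.degrees(np.arctan2(X[m].mean(),-Y[m].mean())))
E
python3 ptr.py
```

```text
time: 22.12
ee_pos: [0.5322, 0.016, 0.1873]
tool_rot: [179.9, 24.6, 170.1]
wrist_force: [0.1, 0.5, 0.2]
grip_width: 0.0882
gripper_force: 0.0
time: 23.12
ee_pos: [0.5341, 0.0139, 0.1884]
tool_rot: [171.7, 23.5, 150.1]
wrist_force: [-3.5, -8.0, 4.7]
grip_width: 0.0386
gripper_force: 35.0
q [ -4.7  17.3 118.3  -6.4  19.8 -61. ]
tool-frame shift units now-axes [ 0.028  0.008 -0.001] goal-axes [ 0.028  0.008 -0.001] turn units [-0.03  -0.014 -0.104]
axis torque 0.2257865363878762 axial 5.131410516266415
time: 24.62
ee_pos: [0.4983, 0.021, 0.2665]
tool_rot: [179.8, 24.9, 170.0]
wrist_force: [0.4, 0.2, 0.1]
grip_width: 0.0878
gripper_force: 0.0
w1 407 pointer deg cw from up 9.596025944342552
p2 273 pointer deg cw from up 159.300625728688
p3 269 pointer deg cw from up 179.70927626902716
```

The pointer confirms about 18–20° more turn. The spindle torque is rising, so the pad is loaded, and every estimate gives roughly 5–10 N, inside the window. The gripper is open and well clear, so I'm handing in.

```bash
python3 -c "
from workcell import ticket
print(ticket.hand_in())"
```

```text
the job is handed in; nothing more can be done
None
```

I turned the knob about 3.0 rad clockwise, let go and handed the job in. By my estimate the pad rests on the worktop at roughly 5–10 N, not measured directly. The robot is clear of everything, and the hand-in returned no verdict.

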